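# Strip the bearing blocks off the shaft stand into the tray

### The arm

A 6-joint arm with a two-finger parallel gripper is mounted at the origin on a cart in front of the work surface, level with it; the furniture and walls round the work are solid. World frame = base frame: x ahead of the robot, y to its left, z up, the work surface at z = 0. Lengths are in mm, angles in rad, forces in N, time in s.
With the tool pointing down it reaches from about 375 to 975 mm from the base axis. Payload 3.8 kg.
Tool frame: the origin (TCP) lies midway between the tips of the shut fingers; the grasp point (between the pads) lies robot.tcp_to_grasp behind it (robot.tcp_to_grasp is the distance from the TCP to the grasp point, in mm); z points along the fingers, y is the line along which they close (so a half turn about z gives the same grasp; the last joint's range is limited). The gripper opens to 88 mm and grips with 3 to 60 N. Pads are 18 mm wide; open, the fingers measure 123 mm over their backs; the gripper's body (75 mm by 187 mm) begins 45 mm behind the grasp point.
Start: joints at [-1.176, 0.264, 1.604, -0, 1.274, -0.037], TCP at [282.486, -613.041, 238.706] pointing down, gripper open.
Joint ranges: [-2.63, 2.63], [-0.94, 2.18], [0.31, 2.57], [-1.31, 4.45], [0, 2.66], [-2.55, 2.55]. Speed limits (rad/s): [2.57, 2.57, 3.14, 3.14, 3.14, 3.14].

### API

Orientations are given as a 3x3 rotation matrix whose columns are the frame's x, y, z axes.
In Python, from workcell import robot, gripper_to, read_camera, order gives the robot as it stands. Calls block until the motion is done:
- robot.reach(position, orientation): joint-space move of the TCP to a pose.
- robot.servo_line(position, orientation=None, speed=150, max_force=None): straight line of the TCP; orientation=None keeps the orientation; speed is the mean speed in mm/s. With max_force (N) it stops when the force on the tool has changed by that much, and returns True; else False.
- robot.goto_joints(angles): joint-space move.
- gripper_to(opening): opening from 0.0 (shut) to 1.0 (fully open); the grip force is fixed at half the most; returns when the fingers have stopped.
- robot.dwell(seconds).
- robot.inverse_kinematics(position, orientation): joint angles nearest the present ones, or None.
- read_camera(name): name is "scene" or "top" or "wrist"; returns a dict with "pixels" (420x560x3 uint8, red, green, blue), "depth" (420x560 float32, mm along the optical axis (not along the pixel's ray), 0 where there is no reading), "camera_matrix" (3x3 intrinsics, pixels), "R" (3x3) and "t" (3): a world point X has camera coordinates R X + t. Camera axes: x right, y down, z forward; pixel columns grow to the right and rows downward; lengths in mm; the calibration is good to about 2 mm. A picture is of the moment at which its call begins.
A pose or a line that the arm cannot do raises robot.PlanningError and nothing moves.
- order.finish_job(): hands the job in; it is judged then, once.
Readings, each from a call of its own:
- robot.current_time(): time.
- robot.current_joint_positions(): joint angles.
- robot.current_dq(): joint speeds.
- robot.current_effort(): joint torques, N m.
- robot.current_tool_pos(): TCP position.
- robot.current_tool_rot(): TCP orientation.
- robot.current_wrist_force(): force on the tool from outside, world axes, zero at the start.
- robot.current_moment(): the same for the moment, N m.
- robot.current_finger_gap(): opening from 0.0 (shut) to 1.0 (fully open).
- robot.current_gripper_force(): force on a finger pad.
Only numpy, scipy, OpenCV 4.12 (cv2) and the standard library are available. Lean on these libraries where they do the work, as an engineer would, in place of code of your own. Each camera call takes 0.05 s, during which the arm holds its last target. There are 200 camera calls.

### The job

Swing the yellow keeper arm clear of the end of the shaft, slide every blue bearing block off the shaft's free end and set each one down on the floor of an empty cell of the black tray, one to a cell. Some cells already hold low black shaft supports that are hard to see, so feel whether a cell is empty before letting go of a block. When all the blocks are stowed, swing the keeper arm fully shut across the shaft again; do not knock over the bottle of lens cleaner.

Things in the scene. Friction and masses are not known exactly. Their poses are not given: they have to be found in the camera images.
- stand: Shaft stand, fixed to the bench: grey base plate (16 mm high) on a thin rubber mat, and a clamp block (66 mm wide, at y = +131 to +173 mm, 126 mm high) holding one end of a bare level steel shaft, 20 mm in diameter. Origin: on the bench under the middle of the shaft. The shaft runs along the stand's y at x = 0, its axis 100 mm high, fixed at y = +131 and free at y = -130 mm.
- shaft_tip (a point): Centre of the free end of the shaft, 100 mm above the bench. A block can only leave the shaft here, towards the stand's -y.
- keeper (a joint): Angle of the yellow keeper arm (rad). 0 = shut: across the free end of the shaft, 4 mm in front of it, so that no block can pass (it may start up to 0.06). It swings level, anticlockwise from above as the value grows, outwards and away from the shaft's end, up to 1.9; from about 1.3 the way off the shaft is free. Light friction (0.05 N m) holds it where it is left.
- keeper_knob (a point): Centre of the top of the black knob on the keeper arm, 145 mm above the bench: a round upright pin 16 mm in diameter (a thin 22 mm collar at its foot), gripable over its top 28 mm, 50 mm from the pivot. The arm is 12 mm thick, its top 111 mm above the bench (119 mm at the end plate).
- keeper_pivot (a point): Point on the upright pivot axis of the keeper arm, 100 mm above the bench: 65 mm beside the shaft (stand's +x), 12 mm beyond its free end. The hub there is 28 mm in diameter, 115 mm high. Shut, the arm points from here along the stand's -x.
- tray: Black storage tray, fixed to the bench, 176 x 242 mm over all, 30 mm high. Origin: on the bench under its centre, z up. Six cells, 58 x 58 mm, 24 mm deep, in 2 rows of 3; walls 22 mm thick between the rows, 6 mm within a row. One or two cells already hold low black shaft supports, which stay there and are not listed. There is an empty cell for every block.
- tray_top (a point): Centre of the tray's top face, 30 mm above the bench. The shaft supports in the taken cells (55 x 55 mm, 17 mm high, black like the tray) end 7 mm below this face and are hard to tell from an empty cell by eye: a block lowered onto one stops 17 mm above the cell's floor.
- lens_cleaner: Bystander: blue bottle with a black pump cap, 47 mm in diameter, 136 mm high, standing between the stand and the front edge of the bench. Origin: centre of its underside. It must not be knocked over.
- cell_1 (a point): Centre of the floor of cell 1 (6 mm above the bench; the cell's mouth is 24 mm higher). Tray x = -40, y = +64 mm.
- cell_2 (a point): Centre of the floor of cell 2 (6 mm above the bench; the cell's mouth is 24 mm higher). Tray x = -40, y = +0 mm.
- cell_3 (a point): Centre of the floor of cell 3 (6 mm above the bench; the cell's mouth is 24 mm higher). Tray x = -40, y = -64 mm.
- cell_4 (a point): Centre of the floor of cell 4 (6 mm above the bench; the cell's mouth is 24 mm higher). Tray x = +40, y = +64 mm.
- cell_5 (a point): Centre of the floor of cell 5 (6 mm above the bench; the cell's mouth is 24 mm higher). Tray x = +40, y = +0 mm.
- cell_6 (a point): Centre of the floor of cell 6 (6 mm above the bench; the cell's mouth is 24 mm higher). Tray x = +40, y = -64 mm.
- block_1: Blue linear-bearing block, 50 mm wide (own x), 50 mm along its bore (own y), 54 mm high (own z), about 0.3 kg; 24 mm bore along y, 32 mm above its underside. Origin: centre of its underside. It starts hanging on the shaft, y along it, its top 120 mm above the bench, free to slide. Three or four of the blocks are there, in number order, block_4 nearest the free end; an absent one reads None.
- block_1_mid (a point): The middle of block_1: 27 mm above its underside. Its steel foot plate makes it hang foot down; knocked, it may hang askew. On the shaft the blocks stand 2 to 14 mm apart (more where one is absent).
- block_2: Blue linear-bearing block, 50 mm wide (own x), 50 mm along its bore (own y), 54 mm high (own z), about 0.3 kg; 24 mm bore along y, 32 mm above its underside. Origin: centre of its underside. It starts hanging on the shaft, y along it, its top 120 mm above the bench, free to slide. Three or four of the blocks are there, in number order, block_4 nearest the free end; an absent one reads None.
- block_2_mid (a point): The middle of block_2: 27 mm above its underside. Its steel foot plate makes it hang foot down; knocked, it may hang askew. On the shaft the blocks stand 2 to 14 mm apart (more where one is absent).
- block_3: Blue linear-bearing block, 50 mm wide (own x), 50 mm along its bore (own y), 54 mm high (own z), about 0.3 kg; 24 mm bore along y, 32 mm above its underside. Origin: centre of its underside. It starts hanging on the shaft, y along it, its top 120 mm above the bench, free to slide. Three or four of the blocks are there, in number order, block_4 nearest the free end; an absent one reads None.
- block_3_mid (a point): The middle of block_3: 27 mm above its underside. Its steel foot plate makes it hang foot down; knocked, it may hang askew. On the shaft the blocks stand 2 to 14 mm apart (more where one is absent).
- block_4: Blue linear-bearing block, 50 mm wide (own x), 50 mm along its bore (own y), 54 mm high (own z), about 0.3 kg; 24 mm bore along y, 32 mm above its underside. Origin: centre of its underside. It starts hanging on the shaft, y along it, its top 120 mm above the bench, free to slide. Three or four of the blocks are there, in number order, block_4 nearest the free end; an absent one reads None.
- block_4_mid (a point): The middle of block_4: 27 mm above its underside. Its steel foot plate makes it hang foot down; knocked, it may hang askew. On the shaft the blocks stand 2 to 14 mm apart (more where one is absent).

How it is judged:
By the outcome, as a careful person would: the job done as asked, in the order asked, and still so for the second after the job is handed in, with the robot touching nothing.
Of block_1, block_2, block_3, block_4 only 3 to 4 are there at a start; the rules pass over those that are not, and their reading is None.
Of support_1, support_2, support_3, support_4, support_5, support_6 only 1 to 2 are there at a start; the rules pass over those that are not, and their reading is None.
At some moment in a run one of block_1, block_2, block_3, block_4 may be knocked a few centimetres aside while the robot is not near it.
Once in a run the grip may slacken for a moment while it holds something.
It also fails if it takes over 210 s, if anything falls off the work surface, if the arm or the gripper's body presses on something with over 40 N, if the wrist force passes 120 N, or if a joint passes its speed limit or range.

## Working session

There is one attempt and no reset: what is moved stays moved. The work goes in short steps, each a Python script; the robot and the scene stay as the last script left them, time stands still between calls to the robot, and variables do not carry over. Pictures are saved under pics/ and viewed, at most 14 in all, crops included, and the job is handed in when it is done.

```bash
ls; mkdir -p pics; python3 - <<'E'
from workcell import robot, gripper_to, read_camera, order
import cv2,numpy as np
ims=[]
for n in ("scene","top"):
    c=read_camera(n); np.savez(f"{n}.npz",**c)
    cv2.imwrite(f"pics/{n}.png",c["pixels"][:,:,::-1]); print(n,c["camera_matrix"].round(1).tolist(),(-c["R"].T@c["t"]).round(0), c["R"].round(2).tolist())
print(robot.tcp_to_grasp,robot.current_time(),robot.current_tool_rot().__repr__())
E
```

```text
pics
scene [[401.8, 0.0, 281.3], [0.0, 401.8, 214.5], [0.0, 0.0, 1.0]] [213. 589. 732.] [[-0.81, -0.59, 0.0], [-0.43, 0.59, -0.68], [0.4, -0.55, -0.74]]
top [[455.0, 0.0, 271.9], [0.0, 455.0, 209.8], [0.0, 0.0, 1.0]] [ 439.  134. 1039.] [[-0.03, -1.0, 0.03], [-1.0, 0.03, -0.09], [0.09, -0.03, -1.0]]
18.700000000000003 0.1 array([[ 9.08227197e-01,  4.18476659e-01, -8.02748876e-04],
       [ 4.18477426e-01, -9.08225298e-01,  1.85815611e-03],
       [ 4.85181243e-05, -2.02356020e-03, -9.99997951e-01]])
```

View pics/scene.png

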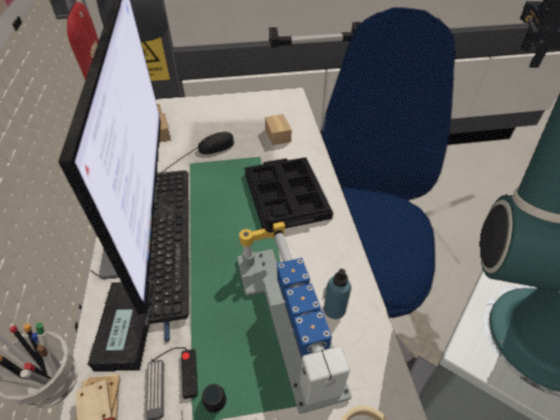

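View pics/top.png

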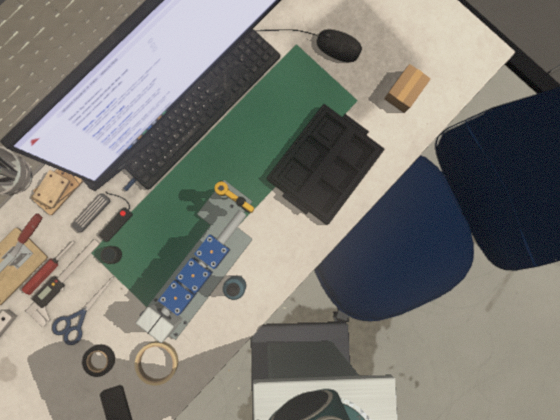

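```bash
cat > vis.py <<'E'
import numpy as np,cv2
def cloud(c):
    d=c["depth"].astype(float); K=c["camera_matrix"]; v,u=np.indices(d.shape)
    P=np.stack([(u-K[0,2])/K[0,0]*d,(v-K[1,2])/K[1,1]*d,d],-1)
    W=(P-c["t"])@c["R"]; W[d==0]=np.nan
    return W
def hsv(c): return cv2.cvtColor(c["pixels"],cv2.COLOR_RGB2HSV)
def comps(m,amin=30):
    n,l,s,ce=cv2.connectedComponentsWithStats(m.astype(np.uint8),connectivity=4)
    return [(l==i) for i in range(1,n) if s[i,4]>=amin]
E
python3 - <<'E'
from vis import *
for n in("top","scene"):
    c=dict(np.load(f"{n}.npz"));W=cloud(c);H=hsv(c);z=W[...,2]
    print(n)
    def rep(name,m,amin=30):
        for k in comps(m,amin):
            p=W[k]; r=cv2.minAreaRect(p[:,:2].astype(np.float32))
            print(name,k.sum(),"med",np.median(p,0).round(1),"rect",np.round(r[0],1),np.round(r[1],1),round(r[2],1),"px",np.argwhere(k).mean(0).round())
    near=(W[...,0]>250)&(W[...,0]<900)
    rep("blue",(H[...,0]>95)&(H[...,0]<125)&(H[...,1]>120)&(z>105)&(z<135)&near)
    rep("yellow",(H[...,0]>15)&(H[...,0]<32)&(H[...,1]>130)&(z>90)&(z<135)&near,8)
    rep("clamp",(z>121)&(z<132)&(H[...,1]<50)&near)
    rep("knob",(z>128)&(z<155)&near,5)
    rep("tray",(z>24)&(z<36)&(H[...,2]<70)&near,200)
    rep("trayall",(z>3)&(z<36)&(H[...,2]<60)&near&(W[...,1]<80),300)
    rep("base",(z>10)&(z<22)&near,300)
E
```

```text
top
blue 363 med [443.7 234.3 119. ] rect [443.2 232.6] [46.8 46. ] 48.8 px [251. 211.]
blue 403 med [396.9 269.2 118.6] rect [396.4 270.1] [48.  49.2] 47.4 px [275. 193.]
blue 363 med [357.2 304.8 118.7] rect [354.8 304.3] [47.4 47.6] 52.0 px [297. 175.]
yellow 181 med [565.7 204.5 111.3] rect [564.8 201.4] [50.5 25.6] 53.1 px [190. 224.]
yellow 67 med [531.6 156.4 117.7] rect [532.2 157.1] [22.6 11.8] 53.9 px [207. 248.]
clamp 700 med [304.2 345.5 124.3] rect [304.4 345.8] [65.6 41.7] 51.2 px [324. 154.]
knob 585 med [732.9 303.4 148.1] rect [740.3 295.4] [  3.6 450. ] 45.0 px [106. 172.]
knob 6 med [879.3 543.6 153.2] rect [879.4 543.6] [1.9 6.1] 19.7 px [37. 50.]
knob 7 med [850.9 572.9 152.1] rect [851.1 572. ] [1.8 7.5] 25.2 px [51. 35.]
knob 5 med [823.1 601.6 152.2] rect [822.1 601.6] [1.6 4.3] 53.7 px [65. 20.]
knob 8 med [ 754.4 -498.4  129.4] rect [ 755.  -498.5] [8.4 3.1] 1.3 px [ 92. 559.]
knob 45 med [625.8 609.5 150.5] rect [620.7 610.4] [24.8 10.8] 15.2 px [164.  14.]
knob 7 med [589.7 577.  150.2] rect [590.4 577. ] [0.8 9.8] 72.6 px [181.  31.]
knob 6 med [580.6 581
[... 3671 characters left out ...]
]
tray 408 med [440.3 467.   33. ] rect [440.9 466.4] [36.6 35.5] 16.3 px [396. 213.]
trayall 1395 med [ 592.1 -534.4   19.1] rect [ 592.9 -526.1] [384.   37.7] 23.2 px [107. 390.]
trayall 4101 med [632.1 -14.9  23.9] rect [635.7 -16.1] [172.9 239. ] 50.5 px [192. 288.]
base 510 med [ 589.3 -533.8   16. ] rect [ 592.7 -524.9] [385.5  27.4] 23.6 px [108. 390.]
base 3388 med [444.4 273.1  16.2] rect [431.6 274.8] [ 95.  362.1] 60.1 px [323. 281.]
base 689 med [508.  459.9  13.2] rect [510.2 458.2] [26.3 85.4] 47.4 px [373. 189.]
base 950 med [534.5 515.2  14.5] rect [538.2 512.9] [28.4 99.8] 47.0 px [389. 155.]
base 415 med [600.6 559.6  18.1] rect [602.2 559.2] [46.  80.3] 88.7 px [386. 108.]
```

```bash
cat > rc.py <<'E'
import numpy as np
from workcell import robot, gripper_to, read_camera, order
d=np.array([.7755,-.631]);SX=-np.array([d[1],-d[0]])*-1  # placeholder
SY=-d; SX=np.array([SY[1],-SY[0]]); O=np.array([304.2,346.4])-152*SY     # stand frame
PIV=O+65*SX-142*SY
TU=np.array([.627,.779]);TV=np.array([-.779,.627])
def S(x,y,z): return np.r_[O+x*SX+y*SY,z]
def rot(yaxis):
    y=np.r_[yaxis/np.linalg.norm(yaxis),0]; z=np.array([0,0,-1.])
    return np.c_[np.cross(y,z),y,z]
def best(p,yaxis):
    q0=robot.current_joint_positions(); o=[]
    for s in(1,-1):
        R=rot(s*np.asarray(yaxis)); q=robot.inverse_kinematics(p,R)
        if q is not None: o.append((abs(q[5]),R))
    return min(o,key=lambda t:t[0])[1]
def knob(a,z):
    u=-np.cos(a)*SX-np.sin(a)*SY
    return np.r_[PIV+50*u,z]
def tang(a): return np.sin(a)*SX-np.cos(a)*SY
def st(msg=""):
    print(msg,"t",round(robot.current_time(),1),"tcp",np.round(robot.current_tool_pos(),1),"gap",round(88*robot.current_finger_gap(),1),"gf",round(robot.current_gripper_force(),1),"F",np.round(robot.current_wrist_force(),1))
E
python3 - <<'E'
from rc import *
from vis import *
C=np.array([637.4,-18.2])
for n in("top","scene"):
    c=dict(np.load(f"{n}.npz"));W=cloud(c);r=W[...,:2]-C-([1.9,-2] if n=="top" else [-1.9,2])
    u=r@TU;v=r@TV;z=W[...,2]
    print(n,[[ (a,b,round(float(np.median(z[(abs(u-a)<20)&(abs(v-b)<20)])),1)) for b in(64,0,-64)] for a in(-40,40)])
print(S(0,-130,100),PIV,knob(0,0))
a=0.85
R=best(knob(0,200),tang(a))
robot.reach(knob(0,220),R); st()
c=read_camera("wrist");np.savez("w1.npz",**c);cv2.imwrite("pics/w1.png",c["pixels"][:,:,::-1])
W=cloud(c);k=(W[...,2]>135)&(W[...,2]<152)
for m in comps(k,20): print("knob?",m.sum(),np.median(W[m],0).round(1),cv2.minAreaRect(W[m][:,:2].astype(np.float32)))
E
```

```text
top [[(-40, 64, 5.3), (-40, 0, 5.7), (-40, -64, 5.6)], [(40, 64, 21.2), (40, 0, 5.2), (40, -64, 21.5)]]
scene [[(-40, 64, 6.7), (-40, 0, 6.6), (-40, -64, 6.6)], [(40, 64, 22.9), (40, 0, 6.8), (40, -64, 23.0)]]
[522.891 168.458 100.   ] [573.212  211.2935] [541.662  172.5185   0.    ]
 t 3.0 tcp [542.  171.8 220. ] gap 88.0 gf 0.0 F [-0.5  0.6 -0.9]
knob? 443 [694.8 340.9 142.6] ((698.525634765625, 337.66607666015625), (3.560486316680908, 31.660133361816406), 47.00233840942383)
knob? 340 [542.7 174.  143.5] ((542.7218017578125, 173.14317321777344), (15.02871036529541, 14.643153190612793), 9.274133682250977)
```

View pics/w1.png

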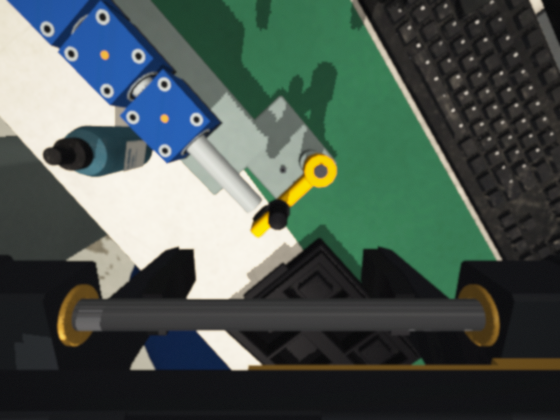

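```bash
python3 - <<'E'
from rc import *
R=robot.current_tool_rot()
robot.servo_line(knob(0,122),R,speed=100,max_force=15); st("down")
gripper_to(0.0); st("grip")
for a in np.linspace(0,1.72,13)[1:]:
    if robot.servo_line(knob(a,122),R,speed=70,max_force=25): st(f"stop {a}");break
st("swung")
gripper_to(0.45); robot.servo_line(robot.current_tool_pos()+[0,0,110],R,speed=200); st("up")
c=read_camera("top")
from vis import *
W=cloud(c)
for m in comps((W[...,2]>135)&(W[...,2]<152)&(abs(W[...,:2]-PIV).max(-1)<80),15): print("knob",np.median(W[m],0))
E
```

```text
down t 4.2 tcp [542.4 172.7 122.8] gap 87.8 gf 0.0 F [-0.1 -0.5  0.3]
grip t 5.3 tcp [541.4 172.4 122. ] gap 15.0 gf 30.0 F [ 0.1 -1.   0.6]
swung t 8.3 tcp [615.1 185.5 122. ] gap 15.0 gf 30.0 F [-4.3 -3.8  3.4]
up t 9.5 tcp [615.7 185.8 231. ] gap 39.6 gf 0.0 F [ 0.  -0.2  0.3]
```

```bash
cat >> rc.py <<'E'
from vis import *
C=np.array([637.4,-18.2])
def blues():
    """per camera: sorted centres (stand x, y) of blue tops at shaft height"""
    out={}
    for n in("top","scene"):
        c=read_camera(n);W=cloud(c);H=hsv(c);r=W[...,:2]-O;x=r@SX;y=r@SY
        k=(H[...,0]>95)&(H[...,0]<125)&(H[...,1]>110)&(W[...,2]>110)&(W[...,2]<130)&(abs(x)<45)&(y>-140)&(y<131)
        if k.sum()>100: out[n]=(k.sum(),np.percentile(x[k],[2,98]).round(1),np.percentile(y[k],[1,99]).round(1))
        else: out[n]=None
    return out
def pick(y,x=0):
    gripper_to(0.7)
    R=best(S(x,y,94),SX)
    robot.reach(S(x,y,190),R)
    hit=robot.servo_line(S(x,y,94),R,speed=90,max_force=12); st(f"down hit={hit}")
    if hit: return False
    gripper_to(0.0); st("grip")
    robot.servo_line(S(0,y,96),R,speed=20)
    st("lifted")
    hit=robot.servo_line(S(0,-187,96),R,speed=80,max_force=25); st(f"slid hit={hit}")
    return not hit
def place(u,v):
    p=np.r_[C+u*TU+v*TV,0]; R=best(p+[0,0,60],TU)
    robot.servo_line(robot.current_tool_pos()+[0,0,74],speed=150); st("high")
    robot.reach(p+[0,0,150],R)
    robot.servo_line(p+[0,0,68],R,speed=150); st("over")
    hit=robot.servo_line(p+[0,0,29],R,speed=25,max_force=8); st(f"felt hit={hit}")
    return hit
def letgo():
    gripper_to(0.66); robot.servo_line(robot.current_tool_pos()+[0,0,120],speed=150); st("released")
E
sed -i '/placeholder/c d=np.array([.7755,-.631])' rc.py
python3 - <<'E'
from rc import *
print(blues())
E
```

```text
{'top': (np.int64(613), array([-24.1,  22.3]), array([ 31.2, 110.3])), 'scene': (np.int64(1774), array([-22.2,  23.8]), array([-48.1, 112.4]))}
```

```bash
python3 - <<'E'
from rc import *
if pick(-27): place(-40,-64)
c=read_camera("wrist");cv2.imwrite("pics/w2.png",c["pixels"][:,:,::-1])
E
```

```text
down hit=False t 12.2 tcp [443.6 233.7  94.7] gap 61.4 gf 0.0 F [ 1.  -0.3 -0.2]
grip t 12.5 tcp [443.1 233.3  94.6] gap 49.7 gf 29.9 F [-1.1 -2.2  4.4]
lifted t 12.8 tcp [442.8 233.5  95.6] gap 49.3 gf 29.9 F [ 0.7  0.2 -2.3]
slid hit=False t 14.9 tcp [566.8 132.7  96. ] gap 49.3 gf 29.9 F [-0.2 -0.3 -1.9]
high t 15.6 tcp [566.3 132.7 169.5] gap 49.6 gf 29.9 F [-0.7  0.3 -3.5]
over t 17.2 tcp [662.8 -88.9  68.8] gap 49.9 gf 29.9 F [-0.2 -0.2 -0.8]
felt hit=True t 18.4 tcp [662.1 -89.4  34.7] gap 49.7 gf 29.9 F [-1.5 -0.9  5. ]
```

View pics/w2.png

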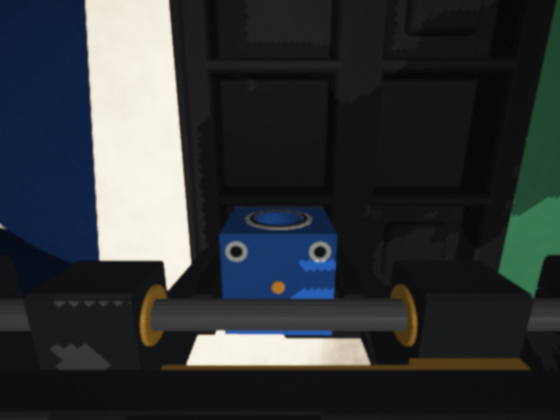

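The wrist view shows the block (px 220–335, 210–330) lined up with its cell column, and the contact height of 34.7 mm means it is on the floor. I'll let go and fetch the next one.

```bash
python3 - <<'E'
from rc import *
letgo()
b=blues();print(b)
y=np.mean([v[2][0] for v in b.values() if v is not None])+24
print("y",y)
if abs(y-32)<5 and pick(y): place(-40,0)
E
```

```text
released t 19.7 tcp [659.1 -88.9 151.1] gap 58.1 gf 0.0 F [-0.4  1.1  0.6]
{'top': (np.int64(882), array([-24.1,  21.9]), array([  8.4, 110.2])), 'scene': (np.int64(1261), array([-22.5,  23.7]), array([ 10. , 112.6]))}
y 33.2
down hit=False t 23.0 tcp [396.9 271.8  94.7] gap 61.7 gf 0.0 F [-0.2 -0.   0.3]
grip t 23.3 tcp [396.3 271.3  94.5] gap 50.1 gf 29.9 F [-2.6 -2.7  4.4]
lifted t 23.6 tcp [396.3 271.5  95.8] gap 49.7 gf 29.9 F [-0.7 -0.2 -2.1]
slid hit=False t 26.4 tcp [566.9 132.6  96. ] gap 49.6 gf 29.9 F [-0.3 -0.2 -2.5]
high t 27.1 tcp [566.5 132.6 169.6] gap 49.5 gf 29.9 F [ 0.3  0.5 -2.2]
over t 28.6 tcp [613.  -48.6  68.7] gap 49.7 gf 29.9 F [ 0.2  0.2 -2.3]
felt hit=True t 29.8 tcp [612.3 -49.2  34.6] gap 49.8 gf 29.9 F [-0.1  0.9  4.8]
```

```bash
python3 - <<'E'
from rc import *
letgo()
b=blues();print(b)
y=np.mean([v[2][0] for v in b.values() if v is not None])+24
print("y",y)
if abs(y-86.5)<5 and pick(y): place(-40,64)
E
```

```text
released t 31.1 tcp [609.6 -49.  151.5] gap 58.0 gf 0.0 F [ 0.2 -0.4  0.4]
{'top': (np.int64(432), array([-23.8,  21.7]), array([ 63. , 110.9])), 'scene': (np.int64(664), array([-22.9,  23.6]), array([ 64.1, 112.9]))}
y 87.55
down hit=False t 34.3 tcp [354.7 306.1  94.7] gap 61.5 gf 0.0 F [ 0.8 -0.3 -0.7]
grip t 34.6 tcp [353.9 305.3  94.4] gap 49.9 gf 29.9 F [-1.9 -3.7  4.6]
lifted t 34.8 tcp [354.1 305.8  95.7] gap 49.7 gf 29.9 F [-0.2 -0.1 -3.7]
slid hit=False t 38.4 tcp [567.  132.6  96. ] gap 49.8 gf 29.9 F [-0.6 -0.4 -3.3]
high t 39.1 tcp [566.5 132.5 169.5] gap 49.6 gf 29.9 F [-0.5  0.4 -3.1]
over t 40.4 tcp [563.2  -8.6  68.5] gap 49.5 gf 29.9 F [ 1.3 -0.6 -3. ]
felt hit=True t 41.6 tcp [562.4  -9.1  34.5] gap 49.8 gf 29.9 F [0.2 1.2 4. ]
```

```bash
python3 - <<'E'
from rc import *
letgo(); print(blues())
robot.reach([420,-250,260],best([420,-250,260],TU))
c=read_camera("top");cv2.imwrite("pics/t3.png",cv2.resize(c["pixels"][100:340,130:450,::-1],None,fx=2,fy=2))
for n in("top","scene"):
    c=read_camera(n);W=cloud(c);H=hsv(c);r=W[...,:2]-C
    k=(H[...,0]>95)&(H[...,0]<125)&(H[...,1]>110)&(W[...,2]>50)&(W[...,2]<72)&(abs(r).max(-1)<150)
    for m in comps(k,60):
        q=cv2.minAreaRect(W[m][:,:2].astype(np.float32));q0=np.array(q[0])-C;print(n,"blk u,v",(q0@TU).round(1),(q0@TV).round(1),np.median(W[m][:,2]).round(1),q[1],q[2])
    for m in comps((W[...,2]>135)&(W[...,2]<152)&(abs(W[...,:2]-PIV).max(-1)<90),15):
        p=np.median(W[m],0)[:2]-PIV; print(n,"knob",p@SX,p@SY,"angle",np.arctan2(-p@SY,-p@SX))
E
```

```text
released t 42.9 tcp [559.5  -9.  151.5] gap 57.9 gf 0.0 F [-0.   0.1 -0.3]
{'top': None, 'scene': None}
top blk u,v -38.6 -64.5 59.4 (49.49672317504883, 51.98259735107422) 51.38591003417969
top blk u,v -38.0 -1.4 59.2 (49.4735221862793, 50.78886795043945) 51.21235656738281
top blk u,v -38.4 64.1 59.3 (49.34418869018555, 49.631282806396484) 53.47951889038086
top knob 8.56735828359677 -48.72611809244653 angle 1.744844129300572
scene blk u,v -39.4 -29.5 60.3 (50.590240478515625, 110.30658721923828) 50.890811920166016
scene blk u,v -39.6 64.6 60.3 (51.407066345214844, 53.115325927734375) 50.29128646850586
scene knob 8.347619941520346 -45.20826803283173 angle 1.7533877985537112
```

View pics/t3.png

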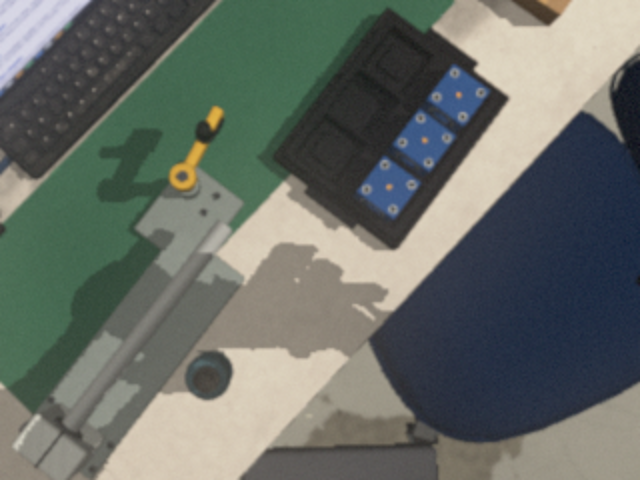

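The three blocks sit level in the near row (crop px 390,185; 424,138; 459,93), the bottle is standing (208,375), and the keeper is open with its knob at (207,131). Next I'll shut the keeper.

```bash
python3 - <<'E'
from rc import *
a0=1.735
p=knob(a0,220); R=best(p,tang(.85))
gripper_to(0.5)
robot.reach(p,R)
print("hit",robot.servo_line(knob(a0,122),R,speed=90,max_force=12)); st("down")
gripper_to(0.0); st("grip")
for a in np.r_[np.linspace(a0,0.05,13)[1:],0,-.02,-.04]:
    if robot.servo_line(knob(a,122),R,speed=70 if a>.04 else 25,max_force=20 if a>.04 else 12): st(f"stop {a}");break
st("shut")
gripper_to(0.5); robot.servo_line(robot.current_tool_pos()+[0,0,110],R,speed=150)
robot.reach([420,-250,260],best([420,-250,260],TU))
c=read_camera("top");cv2.imwrite("pics/t4.png",cv2.resize(c["pixels"][100:340,130:450,::-1],None,fx=2,fy=2))
for n in("top","scene"):
    c=read_camera(n);W=cloud(c)
    for m in comps((W[...,2]>135)&(W[...,2]<152)&(abs(W[...,:2]-PIV).max(-1)<90),15):
        p=np.median(W[m],0)[:2]-PIV; print(n,"knob",p@SX,p@SY,"angle",np.arctan2(-p@SY,-p@SX))
E
```

```text
hit False
down t 47.7 tcp [617.3 186.7 122.9] gap 44.0 gf 0.0 F [-0.3 -0.8  0.5]
grip t 48.2 tcp [615.8 186.8 122.1] gap 15.3 gf 30.0 F [-4.9  0.6  3.9]
shut t 52.0 tcp [541.9 171.6 122.1] gap 15.3 gf 30.0 F [ 5.4 -4.8 -2.7]
top knob -50.18430818529796 -1.820296284880753 angle 0.03625632542899955
scene knob -49.52221274971038 0.7916743250131762 angle -0.015984885393383507
```

View pics/t4.png

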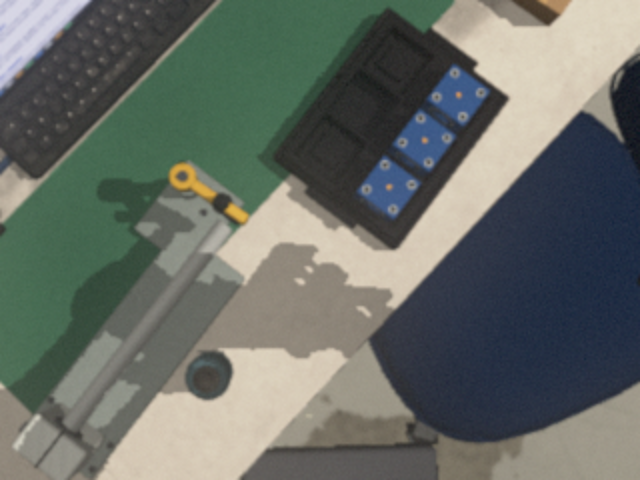

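The keeper is across the shaft end (knob at px 222,203) and was pressed onto its stop with about 7 N. The blocks are in their cells and the bottle is upright.

```bash
python3 -c "
from workcell import order
print(order.finish_job())"
```

```text
the job is handed in; nothing more can be done
None
```

The job is handed in: all three blocks that were on the shaft now sit on the floors of empty tray cells (cells felt before release), the keeper arm is shut against its stop, and the bottle is still standing.

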